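Load the flat press: separator plate, then the next printed panel

TASK

One printed panel is already lying in the small clamshell press. Lay the metal separator plate on it so that it covers it, then lay the other printed panel on the plate, squared up over the first one, setting both down gently rather than dropping them and without shoving the first panel about. Then close the press, without slamming, until its platen is down level on the stack, let go, and leave the bottle, jar, spool and screwdriver where they are.

Things in the scene. Friction and masses are not known exactly. Their poses are not given: they have to be found in the camera images.
- bed (a point): Centre of the top of the press's lower bed, a dark square pad 146 x 146 mm, 60 mm above the table. x points level to the back of the press (to the hinge), -x to its open front, y to its left, z up. The press is fixed; its foot reaches 105 mm in front of this point, 235 mm behind it and 80 mm to either side.
- hinge (a point): Middle of the press's hinge axis, 130 mm behind the bed centre and 33 mm above the bed's top. Axes as the bed: the hinge axis lies along y.
- platen (a joint): Opening angle of the upper platen, rad: 0 = closed, its face level and 33 mm above the bed, just the height of panel + separator + panel (sinks to -0.06 over less); stop at 0.85. Starts at 0.72 to 0.84, sloping over the bed and in the way of a gripper that points straight down. Hinge friction (2 N m) holds it wherever it is left; some 5 N down on the handle moves it.
- handle (a point): Centre of the press's hand grip, a round rubber bar 26 mm thick and 100 mm long, parallel to the hinge, between two lever arms (62 mm to either side). Moves with the platen: when that is level, 280 mm in front of the hinge and 35 mm above it. The platen (150 x 150 mm, 42 mm thick with its cover, knob to 69 mm) reaches from 55 to 205 mm in front of the hinge.
- low_panel_c (a point): Centre (half-way up) of the printed panel already in the press: flat off-white plastic, 108 mm long (x) x 54 mm wide (y) x 14 mm thick, about 55 g, lying loose on the bed near its middle, its length along the press's x to within 6 degrees. z up.
- next_panel_c (a point): Centre (half-way up) of the other printed panel, the same size and mass, lying flat on the table. x along its length; its +x end has the glue bottle standing beyond it, the -x end is free. z up.
- separator_c (a point): Centre (half-way up) of the separator plate: bare metal, 122 mm long (x) x 66 mm wide (y) x 5 mm thick, about 105 g, lying loose and level on the cooling block, overhanging it all round. x along its length; the jar stands beyond its +x end. z up.
- cool_block: Finned aluminium cooling block fixed to the table, 100 mm long (x) x 46 mm wide (y) x 22 mm high, origin in the middle of its underside.
- glue: Bystander: standing glue bottle, 46 mm in diameter, 98 mm tall, origin in the middle of its underside.
- jar: Bystander: standing glass jar, 60 mm in diameter, 75 mm tall, origin in the middle of its underside.
- spool: Bystander: filament spool lying flat, 130 mm in diameter, 45 mm high, origin in the middle of its underside.
- driver: Bystander: screwdriver lying on the table, 170 mm long along its x, handle to -x, some 25 mm high, beside the other panel.
Not all that is in view belongs to the job. Leave any red or yellow look-alike of the part that bears next_panel_c alone.

How it is judged:
On the way, in this order (a step that is already met when the one before it is completed fails the run):
1. the separator plate lies on the panel in the press, covering it, and has been let go (x of separator_c in the frame of low_panel_c between -0.008 and 0.008 m and y of separator_c in the frame of low_panel_c between -0.007 and 0.007 m and z of separator_c in the frame of low_panel_c between 0.007 and 0.012 m and angle between the x axis of separator_c and the x axis of low_panel_c, either way round below 0.12 rad and contact force between the fingers and separator below 0.05 N), for 0.2 s.
2. the second panel lies on the separator plate, square over the first, and has been let go (x of separator_c in the frame of low_panel_c between -0.008 and 0.008 m and y of separator_c in the frame of low_panel_c between -0.007 and 0.007 m and z of separator_c in the frame of low_panel_c between 0.007 and 0.012 m and angle between the x axis of separator_c and the x axis of low_panel_c, either way round below 0.12 rad and x of next_panel_c in the frame of low_panel_c between -0.01 and 0.01 m and y of next_panel_c in the frame of low_panel_c between -0.009 and 0.009 m and z of next_panel_c in the frame of low_panel_c between 0.0155 and 0.0225 m and angle between the x axis of next_panel_c and the x axis of low_panel_c, either way round below 0.14 rad and contact force between the fingers and next_panel below 0.05 N), for 0.2 s.
At the end, for the whole second after the job is handed in: On the bed: first panel (within 25 mm of its centre), separator (centred on it within 8 mm lengthwise, 7 mm across, 7 degrees), second panel (over the first within 10 mm, 9 mm, 8 degrees), flat and at rest; platen closed on them within 0.03 rad of level; nothing held (x of low_panel_c in the frame of bed between -0.025 and 0.025 m and y of low_panel_c in the frame of bed between -0.025 and 0.025 m and z of low_panel_c in the frame of bed between 0.004 and 0.01 m and x of separator_c in the frame of low_panel_c between -0.008 and 0.008 m and y of separator_c in the frame of low_panel_c between -0.007 and 0.007 m and z of separator_c in the frame of low_panel_c between 0.007 and 0.012 m and angle between the x axis of separator_c and the x axis of low_panel_c, either way round below 0.12 rad and x of next_panel_c in the frame of low_panel_c between -0.01 and 0.01 m and y of next_panel_c in the frame of low_panel_c between -0.009 and 0.009 m and z of next_panel_c in the frame of low_panel_c between 0.0155 and 0.0225 m and angle between the x axis of next_panel_c and the x axis of low_panel_c, either way round below 0.14 rad and value of joint platen between -0.035 and 0.03 rad and linear speed of each of next_panel, separator below 0.02 m/s); the robot touches nothing.
It fails at once if the bottle, jar, spool or screwdriver is moved (more than 20 mm) or knocked over (distance of any of glue, jar, spool, driver from where it was at the start of the episode above 0.02 m or angle between any of glue, jar, spool's own z axis and vertical above 0.35 rad).
It fails at once if the first panel is shoved about (more than 15 mm) (distance of low_panel_c from where it was at the start of the episode above 0.015 m).
It fails at once if the separator plate is dropped onto the panel (arrives faster than 0.5 m/s) (horizontal distance between separator_c and low_panel_c below 0.06 m and z of separator_c in the frame of low_panel_c below 0.02 m and linear speed of separator above 0.5 m/s).
It fails at once if the second panel is dropped onto the plate (arrives faster than 0.5 m/s) (horizontal distance between next_panel_c and low_panel_c below 0.06 m and z of next_panel_c in the frame of low_panel_c below 0.03 m and linear speed of next_panel above 0.5 m/s).
It fails at once if the press is slammed (faster than 2 rad/s) (velocity of joint platen below -2 rad/s).
It also fails if it takes over 72 s, if anything falls off the work surface, if the arm or the gripper's body presses on something with over 40 N, if the wrist force passes 120 N, or if a joint passes its speed limit or range.

ROBOT

A 7-joint arm with a two-finger parallel gripper is mounted at the origin on the work surface. World frame = base frame: x ahead of the robot, y to its left, z up, the work surface at z = 0. Lengths are in m, angles in rad, forces in N, time in s.
With the tool pointing down it reaches from about 0.4 to 0.85 m from the base axis. Payload 10.4 kg.
Tool frame: the origin (TCP) lies between the finger pads; the fingertips stand r.nose_length ahead of it and the grasp point (between the pads) lies 6 mm ahead of it (r.nose_length is the distance from the TCP to the fingertips, in m); z points along the fingers, x is the direction in which the jaws open and shut, and the axes are right-handed (so a half turn about z gives the same grasp; the last joint's range is limited). The gripper opens to 87 mm and grips with 3 to 60 N. Pads are 19 mm wide; open, the fingers measure 117 mm over their backs; the gripper's body (75 mm by 190 mm) begins 51 mm behind the grasp point.
Start: joints at [1.183, 0.332, -0.065, 1.46, 0.022, 1.35, -0.088], TCP at [0.223, -0.584, 0.248] pointing down, gripper open.
Joint ranges: [-2.6, 2.6], [-0.5, 2.12], [-1.47, 1.34], [0.16, 2.42], [-1.27, 4.41], [0.06, 2.06], [-2.6, 2.6]. Speed limits (rad/s): [2.22, 2.22, 2.79, 2.79, 3.14, 3.14, 3.14].

INTERFACE

Orientations are given as a unit quaternion [x, y, z, w].
In Python, from bench import r gives the robot as it stands. The module is installed in compiled form; this text tells all that it offers.
- The arm moves only by the shell command python3 -m creep 'ROWS' [OPENING] [FORCE]. ROWS is JSON, a list of rows, each an object of numbers: "x", "y", "z": the shift along the world's x, y, z in m; "spin": the turn about the world's z in degrees. In form: [{"x": .., "y": .., "z": .., "spin": ..}, ...]. A call has 1 to 12 rows; each row is the pose to reach, as a shift and turn from the pose commanded when the call began; what a row does not reach only later rows make up. A row lasts 1/8 s, in which the tool goes at most 62.5 mm and 10.7 degrees, less where a joint would pass 70% of its speed; a pose out of reach is approached as far as the arm can. A call with a gripper value outside its range is refused whole. OPENING is the finger opening in m, from 0 to 0.087, set as the call begins (- or left out, the last holds). The fingers move at their own pace and stop on an object; FORCE is the grip in N (left out, the last holds). Time passes only in rows, so rows that repeat a pose let the fingers close. It gives the time, the measured TCP pose, the force and the opening at its end, in the units of the state.
- r.read_state(): the state, without advancing time (a new reading comes with each control period).
- r.camera(name): name is "scene" or "top"; returns a dict with "pixels" (400x640x3 uint8, blue, green, red), "z_map" (400x640 float32, m along the optical axis (not along the pixel's ray), 0 where there is no reading), "K" (3x3 intrinsics, pixels), "R" (3x3) and "t" (3): a world point X has camera coordinates R X + t. Camera axes: x right, y down, z forward; pixel columns grow to the right and rows downward; lengths in m; the calibration is good to about 2 mm. A picture is of the moment at which its call begins.
- r.close_job(): hands the job in, once; it reports no verdict.
The state is a dict: "time": time; "joint_positions": joint angles; "joint_vel": joint speeds; "joint_torque": joint torques, N m; "ee_pos": TCP position; "eef_rot": TCP orientation; "ft_force": force on the tool from outside, world axes, zero at the start; "torque": the same for the moment, N m; "width": finger opening in m.
Only numpy, scipy, OpenCV 4.12 (cv2) and the standard library are available. Lean on these libraries where they do the work, as an engineer would, in place of code of your own. Each camera call takes 0.05 s, during which the arm holds its last target. There are 200 camera calls.

## Working session

There is one attempt and no reset: what is moved stays moved. The work goes in short steps, Python scripts to look and compute and a shell command to move; the robot and the scene stay as the last step left them, time stands still between calls to the robot, and variables do not carry over. Pictures are saved under pics/ and viewed, about 8 in all and at most 12, crops included, and the job is handed in when it is done.

```bash
mkdir -p pics; cat > h.py <<'E'
import numpy as np, cv2
from bench import r
def cam(n):
    c=r.camera(n); return c
def pts(c):
    K,R,t=np.array(c["K"]),np.array(c["R"]),np.array(c["t"]); z=c["z_map"]
    v,u=np.mgrid[0:z.shape[0],0:z.shape[1]]
    P=np.stack([(u-K[0,2])/K[0,0]*z,(v-K[1,2])/K[1,1]*z,z],-1)
    W=(P-t)@R; W[z==0]=np.nan
    return W
def ray(c,u,v,h):
    K,R,t=np.array(c["K"]),np.array(c["R"]),np.array(c["t"])
    o=-R.T@t; d=R.T@np.linalg.inv(K)@np.array([u,v,1.]); return o+d*(h-o[2])/d[2]
def proj(c,X):
    q=np.array(c["K"])@(np.array(c["R"])@np.array(X)+np.array(c["t"])); return q[:2]/q[2]
E
python3 - <<'E'
from h import *
for n in("top","scene"):
    c=cam(n); cv2.imwrite(f"pics/{n}0.png",c["pixels"]); np.savez(f"{n}0.npz",**c)
    print(n,-np.array(c["R"]).T@c["t"],np.array(c["R"])[2], c["K"][0])
print(r.read_state(),r.nose_length)
E
```

```text
top [ 0.44782931 -0.03200371  1.30915608] [ 0.08942091  0.01176838 -0.9959244 ] [392.34340658   0.         327.74700907]
scene [1.02551102 0.67054033 0.99322081] [-0.39621467 -0.57920589 -0.71241453] [398.85673289   0.         316.11314261]
{'time': 0.1, 'joint_positions': array([ 1.18339184,  0.33278588, -0.06472495,  1.46081389,  0.02159827,
        1.349896  , -0.08851947]), 'joint_vel': array([-0.00103538, -0.00117753,  0.00054676, -0.00289348, -0.0005861 ,
        0.00051642, -0.00178892]), 'joint_torque': array([ 2.93715420e-03, -6.24546146e+01,  2.57460022e-02, -3.90716851e+01,
       -6.13193633e-02,  3.65263259e-02, -8.19286356e-06]), 'ee_pos': array([ 0.2228871 , -0.58358944,  0.24686852]), 'eef_rot': array([ 8.23646386e-01, -5.67103400e-01, -5.09371425e-04, -3.24296152e-04]), 'ft_force': array([ 0.40942987,  1.40239072, -0.30536374]), 'torque': array([0.00064611, 0.04270053, 0.01728173]), 'width': 0.08658711228219103} 0.025
```

View pics/top0.png

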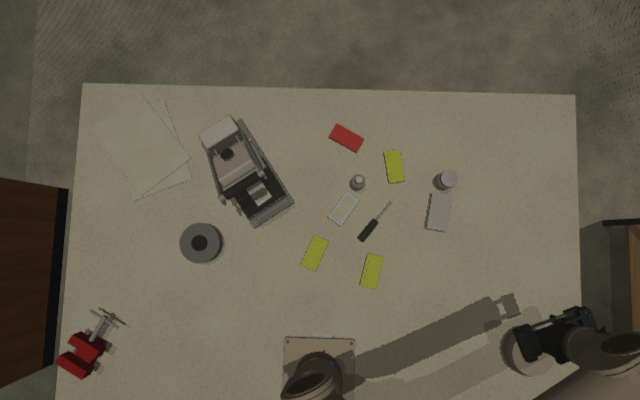

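View pics/scene0.png

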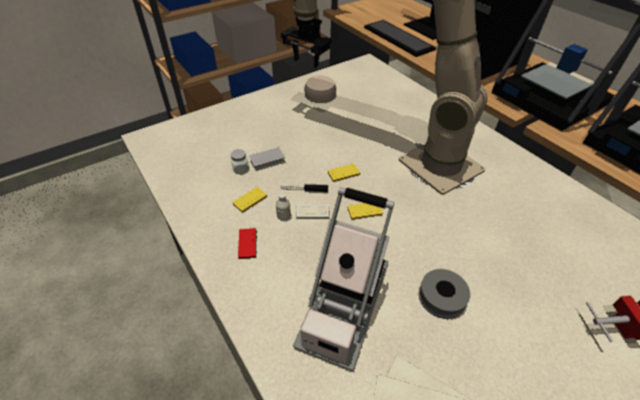

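Top view: the off-white panel is at (344,207) with the bottle at (357,182) beyond it. Look-alikes to leave alone are red (346,138) and yellow (394,167), (315,253), (371,271). The separator is at (438,211) with the jar at (445,180), and the press holds the low panel at about (259,190). Next I'll measure these and take one close crop.

```bash
python3 - <<'E'
from h import *
c=dict(np.load("top0.npz")); im=c["pixels"]; W=pts(c)
a=cv2.resize(im[110:240,195:300],None,fx=4,fy=4,interpolation=cv2.INTER_CUBIC)
b=cv2.resize(im[165:245,320:470],None,fx=2.6,fy=2.6,interpolation=cv2.INTER_CUBIC)
b=cv2.copyMakeBorder(b,0,a.shape[0]-b.shape[0],0,0,cv2.BORDER_CONSTANT)
cv2.imwrite("pics/crop.png",cv2.convertScaleAbs(np.hstack([a,b[:, :380]]),alpha=1.4))
for n,(u,v) in dict(next=(344,207),sep=(438,211),low=(259,190),pad=(250,205),glue=(357,182),jar=(446,178),hand=(262,160)).items(): print(n,im[v,u],W[v,u].round(3))
# rectangles by height mask
def rect(box,lo,hi,h):
    u0,v0,u1,v1=box; Z=W[v0:v1,u0:u1,2]; m=((Z>lo)&(Z<hi)).astype(np.uint8)
    cs,_=cv2.findContours(m,cv2.RETR_EXTERNAL,cv2.CHAIN_APPROX_NONE); k=max(cs,key=cv2.contourArea)
    mm=np.zeros_like(m);cv2.drawContours(mm,[k],-1,1,-1); vv,uu=np.nonzero(mm)
    # outlines at pixel corners
    P=np.array([ray(c,u+u0+du,v+v0+dv,h)[:2] for u,v in zip(uu,vv) for du in(-.5,.5) for dv in(-.5,.5)])
    (cx,cy),(w,l),ang=cv2.minAreaRect((P*1000).astype(np.float32)); print(box,"c",cx,cy,"wl",w,l,"ang",ang,"cent",P.mean(0)*1000,"npx",mm.sum())
rect((322,188,366,230),.007,.03,.014)
rect((420,185,458,238),.018,.035,.027)
# gripper profile from both cams
ee=r.read_state()
from scipy.spatial.transform import Rotation as Ro
T=Ro.from_quat(ee["eef_rot"]).as_matrix();print(T.round(3))
A=[]
for n in("top","scene"):
    w=pts(dict(np.load(n+"0.npz"))).reshape(-1,3); w=w[np.isfinite(w).all(1)]
    q=(w-ee["ee_pos"])@T; A.append(q[(np.hypot(q[:,0],q[:,1])<.2)&(q[:,2]<.03)&(w[:,2]>.05)])
q=np.vstack(A)
for z in np.arange(.02,-.4,-.02):
    s=q[(q[:,2]<z)&(q[:,2]>=z-.02)]
    if len(s): print(round(z,2),len(s),s[:,0].min().round(3),s[:,0].max().round(3),s[:,1].min().round(3),s[:,1].max().round(3))
E
```

```text
next [109 131 134] [ 0.539 -0.071  0.012]
sep [112 119 124] [ 0.534 -0.377  0.028]
low [54 64 67] [0.582 0.202 0.072]
pad [29 33 35] [0.534 0.231 0.06 ]
glue [ 98 105 105] [ 0.612 -0.107  0.098]
jar [112 119 125] [ 0.636 -0.39   0.074]
hand [65 72 75] [0.651 0.169 0.221]
(322, 188, 366, 230) c 535.5899047851562 -68.82083892822266 wl 58.33415222167969 116.14356994628906 ang 56.761199951171875 cent [534.20978703 -67.94976021] npx 533
(420, 185, 458, 238) c 531.9199829101562 -379.7506103515625 wl 70.26336669921875 125.54993438720703 ang 80.93476867675781 cent [ 531.63644705 -379.62074966] npx 767
[[ 0.357 -0.934 -0.   ]
 [-0.934 -0.357  0.001]
 [-0.001  0.    -1.   ]]
0.02 63 -0.057 0.052 -0.014 0.011
0.0 57 -0.058 0.057 -0.014 0.015
-0.02 56 -0.061 0.061 -0.014 0.012
-0.04 223 -0.092 0.086 -0.041 0.036
-0.06 644 -0.097 0.094 -0.042 0.042
-0.08 1424 -0.099 0.097 -0.042 0.039
-0.1 215 -0.055 0.017 -0.029 0.026
-0.12 224 -0.054 0.015 -0.038 0.036
-0.14 660 -0.056 0.037 -0.04 0.041
-0.16 185 -0.046 0.029 -0.045 0.027
-0.18 414 -0.046 0.032 -0.046 0.027
-0.2 339 -0.044 0.031 -0.043 0.015
-0.22 292 -0.045 0.029 -0.046 0.01
-0.24 171 -0.037 0.03 -0.041 -0.017
-0.26 24 -0.019 0.006 -0.046 -0.033
-0.28 179 -0.07 0.038 -0.051 -0.04
-0.3 380 -0.088 0.043 -0.052 -0.036
-0.32 483 -0.162 0.035 -0.052 -0.025
-0.34 721 -0.196 0.016 -0.051 -0.021
-0.36 1345 -0.198 -0.0 -0.049 -0.007
-0.38 1335 -0.177 -0.022 -0.044 0.015
```

View pics/crop.png

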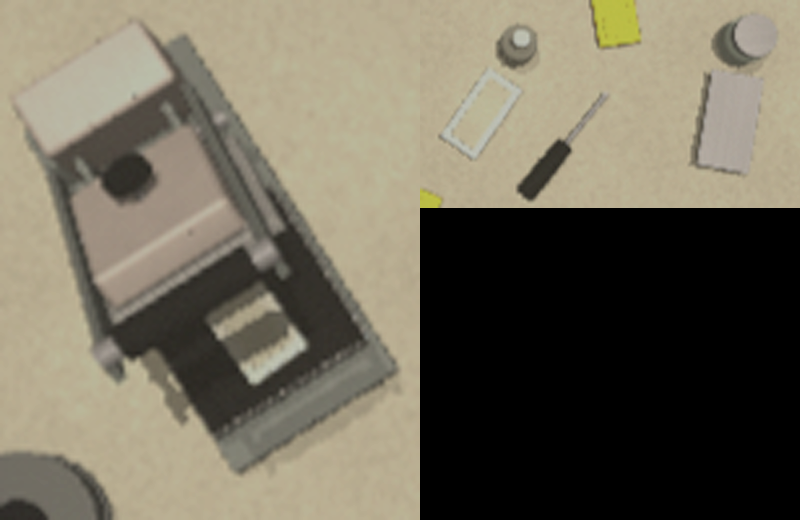

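Crop: the white-outlined panel with the bottle beyond it and the grey plate with the jar beyond it confirm the choice. The low panel's front end shows in the press, with the black handle and platen above its rear. The tool can only point down, so I need the press pose and platen angle to check wrist clearance at the handle.

```bash
python3 - <<'E'
from h import *
c=dict(np.load("top0.npz")); W=pts(c); s=dict(np.load("scene0.npz")); Ws=pts(s)
Z=W[...,2]
def sub(lo,hi,b=(195,110,305,240)):
    u0,v0,u1,v1=b; m=np.zeros(Z.shape,bool); m[v0:v1,u0:u1]=True
    return m&(Z>lo)&(Z<hi)
# low panel mask
m=sub(.068,.079); n,l,st,ce=cv2.connectedComponentsWithStats(m.astype(np.uint8)); 
for i in range(1,n):
    if st[i,4]>30: print("comp",st[i],ce[i],np.nanmedian(W[l==i],0).round(3))
# pad
m=sub(.056,.065); print("pad px",m.sum())
P=np.argwhere(sub(.006,.3)); Q=np.array([W[v,u,:2] for v,u in P]);
# print height image coarse
for v in range(112,236,4): print(v,' '.join('%3d'%(1000*Z[v,u]) if Z[v,u]>0 else ' --' for u in range(196,300,4)))
E
```

```text
comp [246 181  26  26 348] [258.42528736 193.23850575] [0.571 0.203 0.073]
pad px 828
112  --   1  --  --  --   1  --   1   2   1   2  --  --  --   0  --   0   2  --  --  --  --   7  --  --   7
116  --   5   2  --   0  --   1  -- 115  --  --  --  --  --  --  --  --  --  --  --  --  --   0  --   3  --
120  --  --  --   0  --   0 114 112 114 113   0  18  --   0   1   0   1  --   3  --   1   1   1  --  --  --
124  --  --  --  --   0 115 113 116 116 112  77  18  19  --  --   0  --  --  --   0  --  --   5   1   1  --
128   0   2  -- 111 115 117 114 115 111 115 113  17  23   1   1  --   3   1  --   3   3  --  --   1   6  --
132  --   2 114 114 117 114 114 111 118 113 108 113  19  18  --   2  --  --  --  --  --  --  --   2  --   1
136  -- 115 114 115  -- 116 108 113 112 101 111  54 142  18  --  --  --  --  --   1   1   0  --  --  --  --
140   1 110 114 113 112 116 111 104  82  66  43  87 161 106  20  --   3  --   0  --   3  --  --  --   0  --
144   1   1 120 114 111 111  89  70  52  27 167 179 179 187 144  24   1   0   3   1  --   1   1   0   5  --
148   3  --  15 113  98  80  58  41 227 17
[... 1633 characters left out ...]
  57  58  57  57  --  20  18  16  22  20   3   5  --
212  --  --  --  --   0  --  --   3  --  --  --  --  59  59  55  57  19  17  18  25  17  --  --   2  --  --
216  --  --  --  --  --   0  --   1  --   0   1  --   0  58  54  19  19  21  21  20  --   0   1   0  --  --
220  --  --  --   0  --   0   2   0  --  --   1  --  --  17  20  19  20  17   2  --   2  --  --   1  --  --
224  44  45  45   6  --   2   3  --   0  --  --   3  --  --  16  17  20   3   1  --   4  --  --  --  --   4
228  44  45  44  45  41   0  --  --   2  --   2  --  --   2   0   0  --  --   0  --  --   2   1  --   5   1
232  43  47  45  42  44  43   3  --   5  --  --  --   3  --   0  --  --   3  --  --  --   0  --  --   0   0
```

```bash
python3 - <<'E'
from h import *
from scipy.optimize import minimize
c=dict(np.load("top0.npz")); W=pts(c); im=c["pixels"]
Z=W[...,2]; reg=np.zeros(Z.shape,bool); reg[110:240,195:305]=True
H=W[reg&(Z>.322)][:,:3]; cc=H.mean(0); u,s,vt=np.linalg.svd(H[:,:2]-cc[:2]); print("handle",cc,"dir",vt[0],np.ptp((H[:,:2]-cc[:2])@vt[0]),"n",len(H))
# pixel->fixed-height points
def at(mask,h): return np.array([ray(c,u,v,h)[:2] for v,u in np.argwhere(mask)])
foot=at(reg&(Z>.012)&(Z<.027),.019); 
pad=at(reg&(Z>.053)&(Z<.066),.06)
low=at(reg&(Z>.067)&(Z<.081)&(np.indices(Z.shape)[0]>181),.074)
# press yaw: low-panel and foot front edge: search yaw making foot extents sharp
y=np.arctan2(vt[0,1],vt[0,0])
for cand in (y-np.pi/2,y+np.pi/2):
    ax=np.array([np.cos(cand),np.sin(cand)])
    if ax[0]>0: yaw=cand
print("yaw handle deg",np.degrees(yaw))
def fr(P,a): return P@np.array([[np.cos(a),-np.sin(a)],[np.sin(a),np.cos(a)]])
for a in np.radians(np.arange(-10,11,2))+yaw:
    f=fr(foot,a);p=fr(pad,a);l=fr(low,a)
    print(np.degrees(a).round(1),"foot",np.percentile(f[:,0],[1]).round(4),np.percentile(f[:,1],[1,99]).round(4),"pad",np.percentile(p[:,0],1).round(4),np.percentile(p[:,1],[1,99]).round(4),"low",np.percentile(l[:,0],[1,99]).round(4),np.percentile(l[:,1],[1,99]).round(4))
E
```

```text
handle [0.56257431 0.19936529 0.33176274] dir [-0.56647793  0.82407691] 0.13167540350998852 n 491
yaw handle deg 34.50498474437473
24.5 foot [0.5171] [-0.1369  0.0669] pad 0.5492 [-0.1251  0.0233] low [0.57   0.6366] [-0.0832 -0.0225]
26.5 foot [0.517] [-0.1563  0.038 ] pad 0.5488 [-0.1455  0.0017] low [0.5682 0.6345] [-0.1036 -0.0442]
28.5 foot [0.5162] [-0.1756  0.0088] pad 0.5478 [-0.1662 -0.0202] low [0.5657 0.6317] [-0.1239 -0.0659]
30.5 foot [0.5138] [-0.1944 -0.02  ] pad 0.5455 [-0.1863 -0.0416] low [0.5621 0.6276] [-0.1441 -0.0873]
32.5 foot [0.5109] [-0.2138 -0.0489] pad 0.5424 [-0.2067 -0.0622] low [0.5578 0.6232] [-0.164  -0.1087]
34.5 foot [0.5066] [-0.2341 -0.0762] pad 0.538 [-0.2273 -0.0825] low [0.5528 0.6184] [-0.1839 -0.1299]
36.5 foot [0.5001] [-0.2613 -0.0956] pad 0.5315 [-0.2491 -0.1026] low [0.547  0.6126] [-0.2038 -0.1507]
38.5 foot [0.4922] [-0.2895 -0.1135] pad 0.5236 [-0.2716 -0.1224] low [0.5405 0.6064] [-0.2238 -0.171 ]
40.5 foot [0.4833] [-0.3172 -0.1316] pad 0.5148 [-0.2944 -0.1417] low [0.5333 0.5996] [-0.2436 -0.1906]
42.5 foot [0.4738] [-0.3447 -0.1495] pad 0.5053 [-0.3165 -0.1607] low [0.5251 0.5921] [-0.2634 -0.2098]
44.5 foot [0.4633] [-0.3724 -0.1668] pad 0.4948 [-0.3382 -0.1791] low [0.5158 0.5843] [-0.2835 -0.2289]
```

```bash
cat >> h.py <<'E'
YAW=np.radians(34.5); BED=np.array([.5904,.2179])
RP=np.array([[np.cos(YAW),-np.sin(YAW)],[np.sin(YAW),np.cos(YAW)]])
def topress(P): return (np.asarray(P)[...,:2]-BED)@RP
def toworld(p): return RP@np.asarray(p)+BED
def edges(P,n=7):
    """fit front edge and two sides of a rectangle seen in press frame from its region points (mm)"""
    P=P*1000; out={}
    ys=P[:,1]; yl,yh=np.percentile(ys,[10,90]); bx=np.arange(yl,yh,4)
    F=np.array([[(b+2),P[(ys>=b)&(ys<b+4),0].min()] for b in bx])
    x0,x1=np.percentile(P[:,0],[15,85]); bs=np.arange(x0,x1,4)
    L=np.array([[b+2,P[(P[:,0]>=b)&(P[:,0]<b+4),1].max()] for b in bs]); Rr=np.array([[b+2,P[(P[:,0]>=b)&(P[:,0]<b+4),1].min()] for b in bs])
    for k,v in dict(front=F,left=L,right=Rr).items():
        p=np.polyfit(v[:,0],v[:,1],1); print(k,"angle %.2f"%np.degrees(np.arctan(p[0])),"at0 %.1f mid %.1f"%(p[1],np.polyval(p,v[:,0].mean())), "rms %.1f"%np.std(v[:,1]-np.polyval(p,v[:,0])))
E
python3 - <<'E'
from h import *
c=dict(np.load("top0.npz")); W=pts(c); Z=W[...,2]; reg=np.zeros(Z.shape,bool); reg[182:240,195:305]=True
low=topress(np.array([ray(c,u+a,v+b,.074)[:2] for v,u in np.argwhere(reg&(Z>.067)&(Z<.081)) for a in(-.4,.4) for b in(-.4,.4)]))
edges(low)
im=c["pixels"]
# colour edges: warp press top plane at .074 to 1 px/mm
pp=[(-110,60),(-110,-60),(10,-60),(10,60)]
src=np.float32([proj(c,[*toworld(np.array(p)/1000),.074]) for p in pp]); dst=np.float32([[ (60-y)*5,(10-x)*5] for x,y in pp])
Wp=cv2.warpPerspective(im,cv2.getPerspectiveTransform(src,dst),(600,600),flags=cv2.INTER_CUBIC)
cv2.imwrite("pics/low.png",cv2.convertScaleAbs(Wp,alpha=1.5))
E
```

```text
front angle -3.44 at0 -58.1 mid -58.0 rms 1.4
left angle 3.93 at0 27.3 mid 25.7 rms 0.7
right angle 3.98 at0 -27.9 mid -29.5 rms 0.7
```

View pics/low.png

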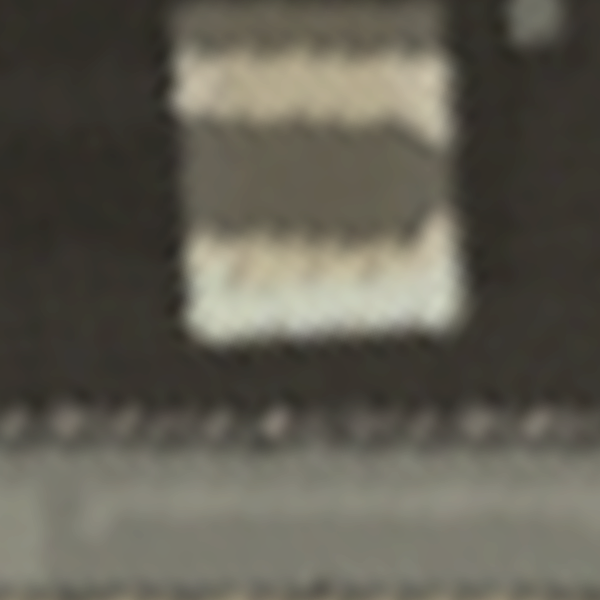

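Low panel in the press frame: about (-2.5, -1) mm, yaw +4°. The platen is at about 0.82 rad, with the handle overhanging to x = -47 mm. The wrist column (radius about 46 to 50 mm) would hit it, so parts can't be set fully in from above. Instead I'll set each one down about 45 mm short, let go, then push it home with a finger. The separator is first.

```bash
python3 -m creep '[{"x":0.05,"y":0.04,"z":-0.02,"spin":-8},{"x":0.1,"y":0.085,"z":-0.04,"spin":-16},{"x":0.15,"y":0.125,"z":-0.06,"spin":-24},{"x":0.2,"y":0.17,"z":-0.09,"spin":-30},{"x":0.24,"y":0.2,"z":-0.115,"spin":-30},{"x":0.2536,"y":0.2127,"z":-0.127,"spin":-30},{"x":0.2536,"y":0.2127,"z":-0.127,"spin":-30},{"x":0.2536,"y":0.2127,"z":-0.127,"spin":-30}]' 0.087 50
python3 - <<'E'
from h import *
c=cam("scene"); cv2.imwrite("pics/s1.png",cv2.resize(c["pixels"][100:220,180:360],None,fx=4,fy=4,interpolation=cv2.INTER_CUBIC))
E
```

```text
time: 1.1
ee_pos: [0.4759, -0.372, 0.1206]
eef_rot: [-0.649, 0.761, 0.0, -0.0]
ft_force: [-0.6, 0.1, 1.3]
width: 0.0873
```

View pics/s1.png

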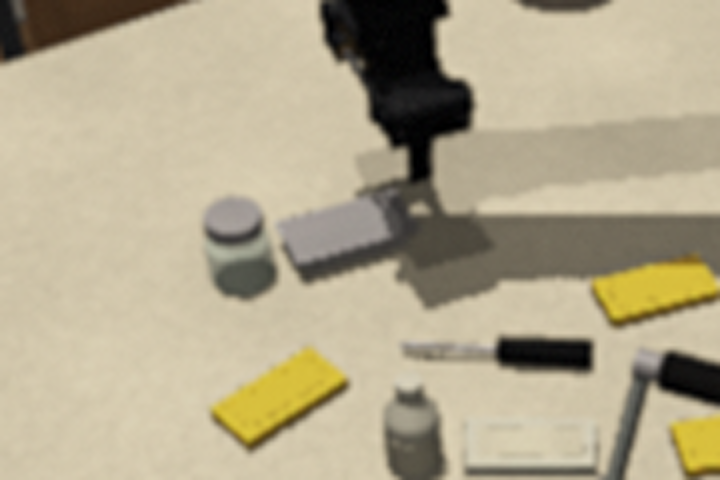

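The gripper sits over the plate's free end (crop ~ (400,190)), away from the jar. I'll descend and close.

```bash
python3 -m creep '[{"z":-0.04},{"z":-0.07},{"z":-0.083},{"z":-0.083},{"z":-0.083}]'
python3 -m creep '[{"z":0},{"z":0},{"z":0},{"z":0},{"z":0.001}]' 0.05 50
python3 -m creep '[{"z":0.01},{"z":0.03},{"z":0.06},{"z":0.1},{"z":0.14},{"z":0.17},{"z":0.17}]'
```

```text
invalid input at $[0]: expected keys x, y, z, spin
invalid input at $[0]: expected keys x, y, z, spin
invalid input at $[0]: expected keys x, y, z, spin
```

```bash
python3 -m creep '[{"x":0,"y":0,"z":-0.04,"spin":0},{"x":0,"y":0,"z":-0.07,"spin":0},{"x":0,"y":0,"z":-0.083,"spin":0},{"x":0,"y":0,"z":-0.083,"spin":0},{"x":0,"y":0,"z":-0.083,"spin":0}]'
```

```text
time: 1.78
ee_pos: [0.4772, -0.372, 0.0391]
eef_rot: [-0.649, 0.761, -0.001, 0.0]
ft_force: [0.0, 0.4, -1.2]
width: 0.087
```

```bash
python3 -m creep '[{"x":0,"y":0,"z":0,"spin":0},{"x":0,"y":0,"z":0,"spin":0},{"x":0,"y":0,"z":0,"spin":0},{"x":0,"y":0,"z":0,"spin":0},{"x":0,"y":0,"z":0,"spin":0}]' 0.05 50
```

```text
time: 2.4
ee_pos: [0.4767, -0.3713, 0.0378]
eef_rot: [-0.649, 0.761, -0.0, 0.0]
ft_force: [-1.3, 0.7, 3.9]
width: 0.0642
```

```bash
python3 -m creep '[{"x":0,"y":0,"z":0.01,"spin":0},{"x":0,"y":0,"z":0.03,"spin":0},{"x":0,"y":0,"z":0.06,"spin":0},{"x":0,"y":0,"z":0.1,"spin":0},{"x":0,"y":0,"z":0.14,"spin":0},{"x":0,"y":0,"z":0.16,"spin":0},{"x":0,"y":0,"z":0.16,"spin":0},{"x":0,"y":0,"z":0.16,"spin":0}]'
python3 - <<'E'
from h import *
from scipy.spatial.transform import Rotation as Ro
s=r.read_state(); T=Ro.from_quat(s["eef_rot"]).as_matrix(); print(s["width"],s["ee_pos"],"ty yaw",np.degrees(np.arctan2(T[1,1],T[0,1])))
for n in("top","scene"):
    c=cam(n); W=pts(c); cv2.imwrite(f"pics/lift_{n}.png",c["pixels"])
    q=(W-s["ee_pos"])@T
    m=(abs(q[...,0])<.06)&(abs(q[...,1])<.16)&(abs(q[...,2]-.012)<.03)&np.isfinite(q[...,2])
    m&=abs(q[...,1])>.02
    P=q[m]; print(n,len(P)); 
    if len(P)>30:
        A=np.c_[P[:,:2],np.ones(len(P))]; k=np.linalg.lstsq(A,P[:,2],rcond=None)[0]; print("tilt",k.round(4)," y",np.percentile(P[:,1],[1,50,99]),"x",np.percentile(P[:,0],[1,99]))
        (cx,cy),wh,a=cv2.minAreaRect((P[:,:2]*1000).astype(np.float32)); print(cx,cy,wh,a)
E
```

```text
time: 3.4
ee_pos: [0.4762, -0.3709, 0.197]
eef_rot: [-0.649, 0.761, 0.0, -0.0]
ft_force: [-1.0, -0.5, -2.3]
width: 0.0645
0.06453091329415016 [ 0.47617071 -0.37089983  0.19695852] ty yaw 170.90448002889423
top 537
tilt [-0.0009 -0.0472  0.0106]  y [-0.11648796 -0.08371348 -0.04598385] x [-0.03283699  0.03249658]
0.16949081420898438 -79.15623474121094 (76.38725280761719, 67.04834747314453) 89.65531921386719
scene 349
tilt [-0.0088 -0.037   0.0102]  y [-0.11680771 -0.06964259 -0.02107574] x [-0.03585157  0.03013175]
-0.8065299987792969 -68.93785095214844 (97.86827850341797, 72.69695281982422) 89.01251220703125
```

Grip is good: plate centre 56 mm ahead of the tool as planned, about 2.5° droop. Carry to the front of the press.

```bash
python3 -m creep '[{"x":-0.003,"y":0.02,"z":0,"spin":2},{"x":-0.008,"y":0.06,"z":0,"spin":6},{"x":-0.014,"y":0.11,"z":0,"spin":11},{"x":-0.02,"y":0.16,"z":0,"spin":16},{"x":-0.027,"y":0.21,"z":0,"spin":21},{"x":-0.033,"y":0.26,"z":0,"spin":26},{"x":-0.04,"y":0.31,"z":-0.01,"spin":32},{"x":-0.046,"y":0.36,"z":-0.02,"spin":38},{"x":-0.052,"y":0.405,"z":-0.03,"spin":43},{"x":-0.056,"y":0.44,"z":-0.04,"spin":47.6},{"x":-0.058,"y":0.451,"z":-0.04,"spin":47.6},{"x":-0.058,"y":0.451,"z":-0.04,"spin":47.6}]'
python3 -m creep '[{"x":0.012,"y":0.01,"z":-0.01,"spin":0},{"x":0.036,"y":0.028,"z":-0.025,"spin":0},{"x":0.06,"y":0.047,"z":-0.04,"spin":0},{"x":0.082,"y":0.065,"z":-0.045,"spin":0},{"x":0.086,"y":0.068,"z":-0.047,"spin":0},{"x":0.086,"y":0.068,"z":-0.047,"spin":0},{"x":0.086,"y":0.068,"z":-0.047,"spin":0}]'
python3 - <<'E'
from h import *
from scipy.spatial.transform import Rotation as Ro
s=r.read_state(); T=Ro.from_quat(s["eef_rot"]).as_matrix(); print("tcp press",topress(s["ee_pos"]),"plate yaw",np.degrees(np.arctan2(-T[1,1],-T[0,1])),s["joint_positions"].round(2),s["ee_pos"],s["width"])
a=cam("top")["pixels"][100:240,170:350]; b=cam("scene")["pixels"][150:380,240:480]
a=cv2.resize(a,(400,311),interpolation=cv2.INTER_CUBIC);b=cv2.resize(b,(400,383),interpolation=cv2.INTER_CUBIC)
a=cv2.copyMakeBorder(a,0,72,0,0,cv2.BORDER_CONSTANT); cv2.imwrite("pics/stage.png",cv2.convertScaleAbs(np.hstack([a,b]),alpha=1.3))
E
```

```text
time: 5.0
ee_pos: [0.4185, 0.0798, 0.1574]
eef_rot: [0.901, -0.435, -0.0, 0.0]
ft_force: [-0.1, -0.7, -1.1]
width: 0.0643
time: 5.88
ee_pos: [0.5044, 0.1466, 0.1108]
eef_rot: [0.9, -0.435, 0.0, 0.0]
ft_force: [-0.2, 0.3, -1.9]
width: 0.0643
tcp press [-0.11125322 -0.01001861] plate yaw 38.42306486705129 [ 0.19  0.31 -0.64  1.85  0.21  1.05 -1.43] [0.50438791 0.14662889 0.11077455] 0.06431631734735817
```

View pics/stage.png

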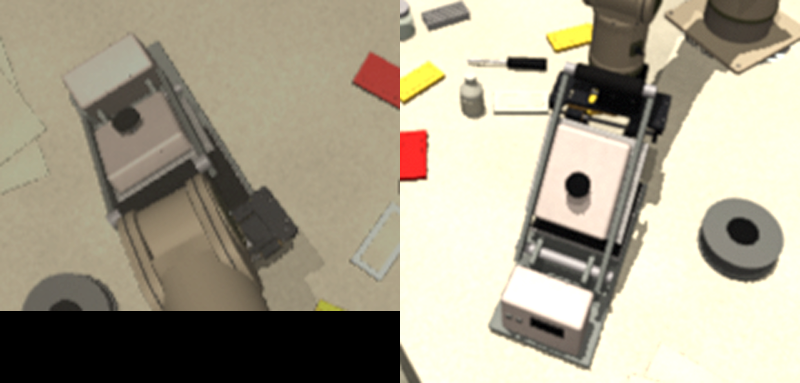

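The wrist is right at the handle without touching (no force). Go the last 10 mm and lower, watching forces.

```bash
python3 -m creep '[{"x":0.003,"y":0.003,"z":-0.004,"spin":0},{"x":0.006,"y":0.006,"z":-0.008,"spin":0},{"x":0.008,"y":0.008,"z":-0.012,"spin":0},{"x":0.008,"y":0.008,"z":-0.016,"spin":0},{"x":0.008,"y":0.008,"z":-0.016,"spin":0},{"x":0.008,"y":0.008,"z":-0.016,"spin":0}]'
```

```text
time: 6.72
ee_pos: [0.5126, 0.1558, 0.0946]
eef_rot: [0.901, -0.434, 0.0, 0.0]
ft_force: [0.4, 0.9, -0.3]
width: 0.0642
```

```bash
python3 -m creep '[{"x":0,"y":0,"z":-0.002,"spin":0},{"x":0,"y":0,"z":-0.004,"spin":0},{"x":0,"y":0,"z":-0.005,"spin":0},{"x":0,"y":0,"z":-0.005,"spin":0}]'
python3 -c "
from h import *
s=r.read_state();print(s['ee_pos'],s['ft_force'],s['torque'],s['width'],s['joint_torque'].round(1))"
```

```text
time: 7.22
ee_pos: [0.5126, 0.1558, 0.0896]
eef_rot: [0.901, -0.434, 0.0, 0.0]
ft_force: [-0.2, -0.9, 0.2]
width: 0.0641
[0.51262705 0.15575953 0.08960034] [-0.22659298 -0.93102551  0.16766516] [-0.12572155  0.04692455  0.01249456] 0.06409113481052378 [ -0.2 -51.4  -7.4 -33.1  -0.1  -0.3   0. ]
```

```bash
python3 -m creep '[{"x":0,"y":0,"z":-0.001,"spin":0},{"x":0,"y":0,"z":-0.001,"spin":0}]'; python3 -m creep '[{"x":0,"y":0,"z":0,"spin":0},{"x":0,"y":0,"z":0,"spin":0},{"x":0,"y":0,"z":0,"spin":0},{"x":-0.01,"y":-0.008,"z":0,"spin":0},{"x":-0.03,"y":-0.024,"z":0,"spin":0},{"x":-0.07,"y":-0.056,"z":0.01,"spin":0},{"x":-0.1,"y":-0.08,"z":0.03,"spin":0},{"x":-0.1,"y":-0.08,"z":0.03,"spin":0}]' 0.082
python3 - <<'E'
from h import *
c=cam("top"); W=pts(c); Z=W[...,2]; np.savez("t2.npz",**c)
reg=np.zeros(Z.shape,bool); reg[170:240,195:310]=True
P=topress(W); 
m=reg&(Z>.070)&(Z<.09)&(abs(P[...,1])<.06)&(P[...,0]>-.125); print(np.nanmedian(Z[m]),m.sum())
edges(topress(np.array([ray(c,u+a,v+b,.079)[:2] for v,u in np.argwhere(m) for a in(-.4,.4) for b in(-.4,.4)])))
pp=[(-150,75),(-150,-75),(0,-75),(0,75)]
src=np.float32([proj(c,[*toworld(np.array(p)/1000),.079]) for p in pp]); dst=np.float32([[(75-y)*4,-x*4] for x,y in pp])
cv2.imwrite("pics/t2.png",cv2.convertScaleAbs(cv2.warpPerspective(c["pixels"],cv2.getPerspectiveTransform(src,dst),(600,600),flags=cv2.INTER_CUBIC),alpha=1.5))
print(r.read_state()["ee_pos"])
E
```

```text
time: 7.48
ee_pos: [0.5127, 0.1557, 0.0886]
eef_rot: [0.901, -0.434, 0.0, 0.0]
ft_force: [-0.8, -1.4, 2.5]
width: 0.0641
time: 8.48
ee_pos: [0.4114, 0.0736, 0.1194]
eef_rot: [0.9, -0.436, 0.001, 0.001]
ft_force: [1.8, 1.3, 1.5]
width: 0.0821
0.07856940916872787 746
front angle -4.10 at0 -105.8 mid -105.7 rms 0.7
left angle 5.57 at0 35.2 mid 30.5 rms 0.7
right angle 4.03 at0 -33.4 mid -36.8 rms 0.7
[0.41236682 0.07463237 0.11911014]
```

View pics/t2.png

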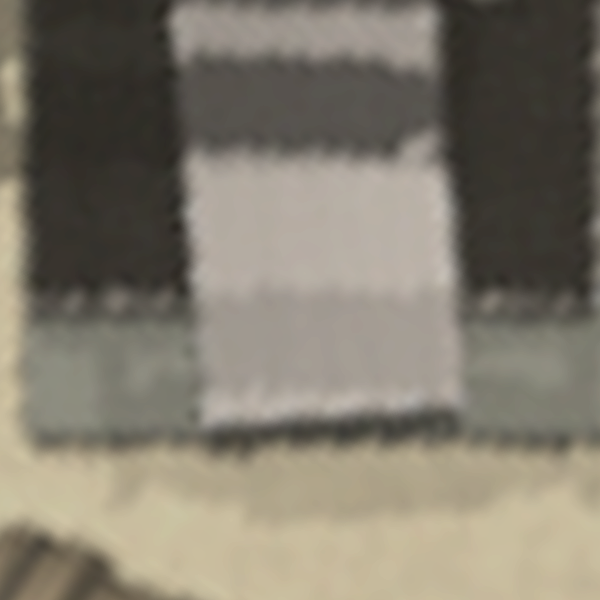

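The plate rests on the low panel, aligned (4 to 5° against 4°), front edge at about -105 mm (row ~415). Back off, turn 90° and push it in about 38 mm with the back of a finger, then look.

```bash
python3 -m creep '[{"x":-0.003,"y":-0.004,"z":0,"spin":10},{"x":-0.003,"y":-0.004,"z":0,"spin":20},{"x":-0.003,"y":-0.004,"z":0,"spin":30},{"x":-0.003,"y":-0.004,"z":0,"spin":40},{"x":-0.003,"y":-0.004,"z":0,"spin":50},{"x":-0.003,"y":-0.004,"z":0,"spin":60},{"x":-0.003,"y":-0.004,"z":0,"spin":70},{"x":-0.003,"y":-0.004,"z":0,"spin":80},{"x":-0.003,"y":-0.004,"z":0,"spin":90},{"x":-0.003,"y":-0.004,"z":0,"spin":90},{"x":-0.003,"y":-0.004,"z":-0.015,"spin":90},{"x":-0.003,"y":-0.004,"z":-0.024,"spin":90}]' 0.087
python3 - <<'E'
from h import *
from scipy.spatial.transform import Rotation as Ro
s=r.read_state(); T=Ro.from_quat(s["eef_rot"]).as_matrix(); print("tx yaw",np.degrees(np.arctan2(T[1,0],T[0,0])),s["joint_positions"].round(2),s["ee_pos"],s["width"])
low=toworld([-.0025,-.001]); a=np.radians(38.5); d=s["ee_pos"][:2]-low; print("along",d@[np.cos(a),np.sin(a)],"lat",d@[-np.sin(a),np.cos(a)])
E
```

```text
time: 10.02
ee_pos: [0.4091, 0.0719, 0.0931]
eef_rot: [0.944, 0.329, -0.001, -0.0]
ft_force: [-0.5, 0.2, -0.0]
width: 0.0871
tx yaw 38.384187972903376 [ 0.4   0.08 -0.69  2.13  0.06  0.95  0.34] [0.40905678 0.07187155 0.09311426] 0.08712622721962604
along -0.23026185903778063 lat -0.000571072684893717
```

```bash
python3 -m creep '[{"x":0.025,"y":0.02,"z":0,"spin":0},{"x":0.045,"y":0.036,"z":0,"spin":0},{"x":0.052,"y":0.0414,"z":0,"spin":0},{"x":0.056,"y":0.0445,"z":0,"spin":0},{"x":0.06,"y":0.0477,"z":0,"spin":0},{"x":0.064,"y":0.0509,"z":0,"spin":0},{"x":0.068,"y":0.0541,"z":0,"spin":0},{"x":0.072,"y":0.0573,"z":0,"spin":0},{"x":0.076,"y":0.0605,"z":0,"spin":0},{"x":0.08,"y":0.0636,"z":0,"spin":0},{"x":0.0836,"y":0.0665,"z":0,"spin":0},{"x":0.0836,"y":0.0665,"z":0,"spin":0}]'
python3 -m creep '[{"x":-0.008,"y":-0.006,"z":0,"spin":0},{"x":-0.04,"y":-0.032,"z":0,"spin":0},{"x":-0.084,"y":-0.067,"z":0.02,"spin":0},{"x":-0.1,"y":-0.08,"z":0.03,"spin":0},{"x":-0.1,"y":-0.08,"z":0.03,"spin":0}]'
cat > look.py <<'E'
from h import *
import sys
h=float(sys.argv[1]); lo=float(sys.argv[2]); name=sys.argv[3]
c=cam("top"); W=pts(c); Z=W[...,2]; np.savez(name+".npz",**c)
reg=np.zeros(Z.shape,bool); reg[170:240,195:310]=True
P=topress(W); m=reg&(Z>lo)&(Z<h+.012)&(abs(P[...,1])<.06)&(P[...,0]>-.125); print(np.nanmedian(Z[m]),m.sum())
edges(topress(np.array([ray(c,u+a,v+b,h)[:2] for v,u in np.argwhere(m) for a in(-.4,.4) for b in(-.4,.4)])))
pp=[(-120,60),(-120,-60),(0,-60),(0,60)]
src=np.float32([proj(c,[*toworld(np.array(p)/1000),h]) for p in pp]); dst=np.float32([[(60-y)*5,-x*5] for x,y in pp])
cv2.imwrite("pics/"+name+".png",cv2.convertScaleAbs(cv2.warpPerspective(c["pixels"],cv2.getPerspectiveTransform(src,dst),(600,600),flags=cv2.INTER_CUBIC),alpha=1.5))
E
python3 look.py .079 .070 t3
```

```text
time: 11.52
ee_pos: [0.4935, 0.1387, 0.0946]
eef_rot: [0.944, 0.33, 0.0, -0.0]
ft_force: [-0.3, 0.0, 0.6]
width: 0.0868
time: 12.15
ee_pos: [0.3927, 0.0568, 0.1251]
eef_rot: [0.945, 0.328, 0.001, 0.001]
ft_force: [0.3, 0.7, 0.0]
width: 0.087
0.07846381748855505 545
front angle -3.86 at0 -75.7 mid -75.6 rms 0.9
left angle 4.28 at0 33.6 mid 31.2 rms 0.8
right angle 3.97 at0 -33.9 mid -36.2 rms 0.7
```

View pics/t3.png

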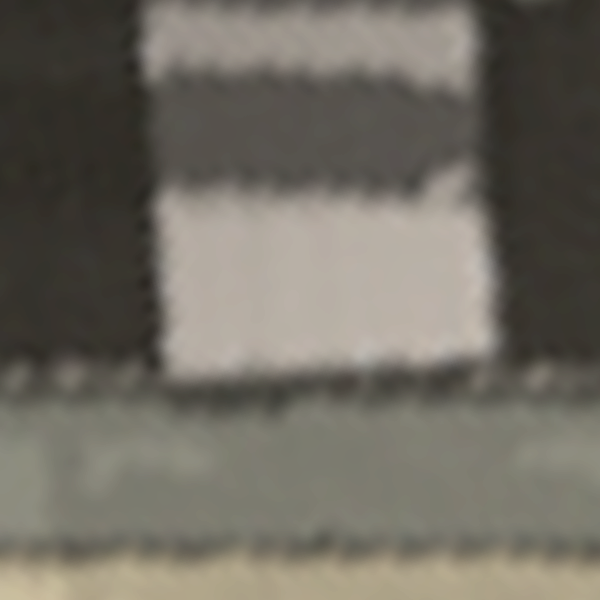

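Plate straight (4°) but the front edge is still about 11 mm short (-75.6, target about -64.5); its lateral centre matches the low panel. Push 11 mm more.

```bash
python3 -m creep '[{"x":0.01,"y":0.009,"z":-0.02,"spin":0},{"x":0.04,"y":0.033,"z":-0.03,"spin":0},{"x":0.075,"y":0.0616,"z":-0.03,"spin":0},{"x":0.093,"y":0.0763,"z":-0.03,"spin":0},{"x":0.098,"y":0.0804,"z":-0.03,"spin":0},{"x":0.102,"y":0.0837,"z":-0.03,"spin":0},{"x":0.106,"y":0.087,"z":-0.03,"spin":0},{"x":0.1089,"y":0.0894,"z":-0.03,"spin":0},{"x":0.1089,"y":0.0894,"z":-0.03,"spin":0}]'
python3 -m creep '[{"x":-0.008,"y":-0.006,"z":0,"spin":0},{"x":-0.04,"y":-0.032,"z":0,"spin":0},{"x":-0.084,"y":-0.067,"z":0.03,"spin":0},{"x":-0.1,"y":-0.08,"z":0.06,"spin":0},{"x":-0.1,"y":-0.08,"z":0.08,"spin":0}]'
python3 look.py .079 .070 t4
```

```text
time: 13.32
ee_pos: [0.5022, 0.1477, 0.0947]
eef_rot: [0.944, 0.33, 0.0, 0.0]
ft_force: [-0.4, 0.5, -0.1]
width: 0.0869
time: 13.95
ee_pos: [0.4008, 0.0659, 0.1756]
eef_rot: [0.945, 0.328, 0.0, 0.001]
ft_force: [0.4, 0.2, -0.1]
width: 0.0874
0.07850817519485206 468
front angle -3.20 at0 -63.6 mid -63.5 rms 0.9
left angle 3.05 at0 31.8 mid 30.4 rms 0.9
right angle 3.20 at0 -35.2 mid -36.7 rms 0.6
```

Front at -63.5 mm, yaw 3.1°, lateral centre within 1 mm of the low panel, so the plate is placed. Next, the second panel, gripped at its free end.

```bash
python3 -m creep '[{"x":0.01,"y":-0.015,"z":0,"spin":3},{"x":0.03,"y":-0.04,"z":0,"spin":8},{"x":0.055,"y":-0.07,"z":-0.02,"spin":14},{"x":0.08,"y":-0.095,"z":-0.04,"spin":18.4},{"x":0.094,"y":-0.108,"z":-0.06,"spin":18.4},{"x":0.094,"y":-0.108,"z":-0.09,"spin":18.4},{"x":0.094,"y":-0.108,"z":-0.12,"spin":18.4},{"x":0.094,"y":-0.108,"z":-0.14,"spin":18.4},{"x":0.094,"y":-0.108,"z":-0.147,"spin":18.4},{"x":0.094,"y":-0.108,"z":-0.147,"spin":18.4},{"x":0.094,"y":-0.108,"z":-0.147,"spin":18.4}]' 0.08
python3 -c "
from h import *
s=r.read_state();print(s['joint_positions'].round(2))"
python3 -m creep '[{"x":0,"y":0,"z":0,"spin":0},{"x":0,"y":0,"z":0,"spin":0},{"x":0,"y":0,"z":0,"spin":0},{"x":0,"y":0,"z":0,"spin":0},{"x":0,"y":0,"z":0,"spin":0}]' 0.04 40
python3 -m creep '[{"x":0,"y":0,"z":0.01,"spin":0},{"x":0,"y":0,"z":0.03,"spin":0},{"x":0,"y":0,"z":0.06,"spin":0},{"x":0,"y":0,"z":0.1,"spin":0},{"x":0,"y":0,"z":0.14,"spin":0},{"x":0,"y":0,"z":0.16,"spin":0},{"x":0,"y":0,"z":0.16,"spin":0}]'
python3 - <<'E'
from h import *
from scipy.spatial.transform import Rotation as Ro
s=r.read_state(); T=Ro.from_quat(s["eef_rot"]).as_matrix(); print(s["width"],s["ee_pos"],"ty yaw",np.degrees(np.arctan2(T[1,1],T[0,1])),s['joint_positions'].round(2))
for n in("top","scene"):
    c=cam(n); W=pts(c); cv2.imwrite(f"pics/lift2_{n}.png",c["pixels"])
    q=(W-s["ee_pos"])@T
    m=(abs(q[...,0])<.06)&(abs(q[...,1])<.16)&(abs(q[...,2]-.012)<.03)&np.isfinite(q[...,2])
    m&=abs(q[...,1])>.02
    P=q[m]; print(n,len(P)); 
    if len(P)>30:
        A=np.c_[P[:,:2],np.ones(len(P))]; k=np.linalg.lstsq(A,P[:,2],rcond=None)[0]; print("tilt",k.round(4)," y",np.percentile(P[:,1],[1,50,99]),"x",np.percentile(P[:,0],[1,99]))
        (cx,cy),wh,a=cv2.minAreaRect((P[:,:2]*1000).astype(np.float32)); print(cx,cy,wh,a)
E
```

```text
time: 15.38
ee_pos: [0.4966, -0.0404, 0.0284]
eef_rot: [0.879, 0.476, 0.001, 0.0]
ft_force: [0.3, 0.1, -0.7]
width: 0.0799
[ 0.53  0.37 -0.61  1.98  0.28  0.87  0.77]
time: 16.0
ee_pos: [0.4962, -0.0403, 0.0277]
eef_rot: [0.879, 0.476, 0.0, 0.0]
ft_force: [-0.9, 0.0, 2.0]
width: 0.0533
time: 16.88
ee_pos: [0.4969, -0.0402, 0.1893]
eef_rot: [0.879, 0.476, 0.001, 0.001]
ft_force: [-1.2, -0.1, -0.8]
width: 0.0535
0.05351649104689859 [ 0.49686436 -0.04020176  0.18931688] ty yaw -33.093816781604026 [ 0.61  0.15 -0.67  1.84  0.1   1.18  0.91]
top 17
scene 349
tilt [ 0.0914 -0.0079  0.016 ]  y [0.02275773 0.06600436 0.09935711] x [-0.02645503  0.02848404]
0.11285591125488281 60.417396545410156 (57.49127960205078, 78.97809600830078) 0.549701452255249
```

Held panel: centre about 46 mm ahead of the tool, near level. Carry it to the press front and lower onto the plate.

```bash
python3 -m creep '[{"x":-0.005,"y":0.007,"z":0,"spin":5},{"x":-0.015,"y":0.022,"z":0,"spin":14},{"x":-0.025,"y":0.037,"z":0,"spin":23},{"x":-0.035,"y":0.052,"z":-0.01,"spin":32},{"x":-0.045,"y":0.067,"z":-0.01,"spin":41},{"x":-0.055,"y":0.082,"z":-0.02,"spin":50},{"x":-0.065,"y":0.097,"z":-0.02,"spin":59},{"x":-0.075,"y":0.112,"z":-0.03,"spin":67},{"x":-0.08,"y":0.119,"z":-0.03,"spin":71.6},{"x":-0.08,"y":0.119,"z":-0.03,"spin":71.6},{"x":-0.08,"y":0.119,"z":-0.03,"spin":71.6}]'
python3 -m creep '[{"x":0.012,"y":0.01,"z":-0.01,"spin":0},{"x":0.036,"y":0.029,"z":-0.025,"spin":0},{"x":0.06,"y":0.048,"z":-0.038,"spin":0},{"x":0.08,"y":0.064,"z":-0.04,"spin":0},{"x":0.09,"y":0.072,"z":-0.042,"spin":0},{"x":0.096,"y":0.0765,"z":-0.043,"spin":0},{"x":0.0975,"y":0.0778,"z":-0.043,"spin":0},{"x":0.0975,"y":0.0778,"z":-0.043,"spin":0}]'
python3 - <<'E'
from h import *
from scipy.spatial.transform import Rotation as Ro
s=r.read_state(); T=Ro.from_quat(s["eef_rot"]).as_matrix(); print("ty yaw",np.degrees(np.arctan2(T[1,1],T[0,1])),s["joint_positions"].round(2),s["ee_pos"],s["width"],s["ft_force"])
low=toworld([-.0025,-.001]); a=np.radians(38.5); d=s["ee_pos"][:2]-low; print("along",d@[np.cos(a),np.sin(a)],"lat",d@[-np.sin(a),np.cos(a)])
E
```

```text
time: 18.35
ee_pos: [0.4161, 0.0783, 0.1572]
eef_rot: [0.435, 0.9, -0.0, -0.0]
ft_force: [0.3, -0.1, -1.7]
width: 0.0529
time: 19.35
ee_pos: [0.5135, 0.1561, 0.1148]
eef_rot: [0.435, 0.901, -0.0, 0.0]
ft_force: [-0.2, 0.1, -1.0]
width: 0.0535
ty yaw 38.474311173439766 [ 0.34  0.38 -0.84  1.81  0.32  1.09  1.62] [0.51346072 0.15609656 0.11475859] 0.05352762941916898 [-0.24754982  0.05274445 -0.99022346]
along -0.09612318743608331 lat 0.0003511231468512205
```

```bash
python3 -m creep '[{"x":0,"y":0,"z":-0.002,"spin":0},{"x":0,"y":0,"z":-0.004,"spin":0},{"x":0,"y":0,"z":-0.006,"spin":0},{"x":0,"y":0,"z":-0.008,"spin":0},{"x":0,"y":0,"z":-0.008,"spin":0}]'
```

```text
time: 19.98
ee_pos: [0.5136, 0.1565, 0.1066]
eef_rot: [0.434, 0.901, -0.0, -0.0]
ft_force: [-0.7, 0.6, 1.8]
width: 0.0533
```

```bash
python3 -m creep '[{"x":0,"y":0,"z":-0.001,"spin":0},{"x":0,"y":0,"z":-0.001,"spin":0}]'
```

```text
time: 20.23
ee_pos: [0.5137, 0.1565, 0.1059]
eef_rot: [0.434, 0.901, -0.0, 0.0]
ft_force: [-3.2, -1.4, 5.8]
width: 0.0535
```

```bash
python3 -m creep '[{"x":0,"y":0,"z":0.001,"spin":0},{"x":0,"y":0,"z":0.001,"spin":0},{"x":0,"y":0,"z":0.001,"spin":0},{"x":0,"y":0,"z":0.001,"spin":0},{"x":-0.01,"y":-0.008,"z":0.001,"spin":0},{"x":-0.03,"y":-0.024,"z":0.001,"spin":0},{"x":-0.07,"y":-0.056,"z":0.01,"spin":0},{"x":-0.1,"y":-0.08,"z":0.03,"spin":0},{"x":-0.105,"y":-0.084,"z":0.03,"spin":0},{"x":-0.105,"y":-0.084,"z":0.03,"spin":0}]' 0.075
python3 look.py .093 .084 t5; python3 -c "
from h import *
s=r.read_state();print(s['ee_pos'])"
```

```text
time: 21.48
ee_pos: [0.4085, 0.0719, 0.1355]
eef_rot: [0.435, 0.9, -0.0, 0.001]
ft_force: [0.2, 0.4, -0.2]
width: 0.075
0.09232695453702998 605
front angle -4.95 at0 -108.1 mid -107.7 rms 0.6
left angle 3.77 at0 26.9 mid 23.6 rms 0.8
right angle 3.72 at0 -28.4 mid -31.7 rms 0.9
[0.40879047 0.07255656 0.13541546]
```

View pics/t5.png

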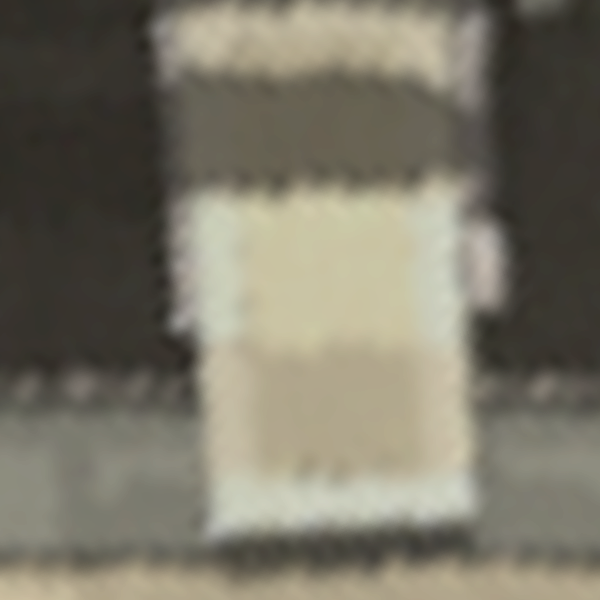

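Panel flat on the plate (z 0.092), yaw 3.8°, front at -107.7 mm, about 50 mm short as planned; the plate is still under it. Turn and push about 44 mm, then check.

```bash
python3 -m creep '[{"x":0,"y":0,"z":0,"spin":-10},{"x":0,"y":0,"z":0,"spin":-20},{"x":0,"y":0,"z":0,"spin":-30},{"x":0,"y":0,"z":0,"spin":-40},{"x":0,"y":0,"z":0,"spin":-50},{"x":0,"y":0,"z":0,"spin":-60},{"x":0,"y":0,"z":0,"spin":-70},{"x":0,"y":0,"z":0,"spin":-80},{"x":0,"y":0,"z":0,"spin":-90},{"x":0,"y":0,"z":-0.01,"spin":-90},{"x":0,"y":0,"z":-0.027,"spin":-90},{"x":0,"y":0,"z":-0.027,"spin":-90}]' 0.087
python3 -m creep '[{"x":0.02,"y":0.0159,"z":0,"spin":0},{"x":0.045,"y":0.0358,"z":0,"spin":0},{"x":0.054,"y":0.043,"z":0,"spin":0},{"x":0.058,"y":0.0461,"z":0,"spin":0},{"x":0.062,"y":0.0493,"z":0,"spin":0},{"x":0.067,"y":0.0533,"z":0,"spin":0},{"x":0.072,"y":0.0573,"z":0,"spin":0},{"x":0.077,"y":0.0613,"z":0,"spin":0},{"x":0.082,"y":0.0652,"z":0,"spin":0},{"x":0.088,"y":0.07,"z":0,"spin":0},{"x":0.0939,"y":0.0747,"z":0,"spin":0},{"x":0.0939,"y":0.0747,"z":0,"spin":0}]'
python3 -m creep '[{"x":-0.008,"y":-0.006,"z":0,"spin":0},{"x":-0.04,"y":-0.032,"z":0,"spin":0},{"x":-0.084,"y":-0.067,"z":0,"spin":0},{"x":-0.1,"y":-0.08,"z":0,"spin":0},{"x":-0.1,"y":-0.08,"z":0,"spin":0}]'
python3 look.py .093 .084 t6
```

```text
time: 23.02
ee_pos: [0.4076, 0.073, 0.107]
eef_rot: [0.943, 0.332, -0.001, -0.001]
ft_force: [-0.7, 0.3, -0.3]
width: 0.0868
time: 24.52
ee_pos: [0.5028, 0.1478, 0.1085]
eef_rot: [0.944, 0.33, 0.0, -0.0]
ft_force: [-1.0, 0.5, -0.4]
width: 0.0871
time: 25.15
ee_pos: [0.4014, 0.0654, 0.1085]
eef_rot: [0.945, 0.328, -0.0, 0.001]
ft_force: [1.4, 0.5, 0.7]
width: 0.0871
0.09242408468898558 376
front angle -2.88 at0 -63.4 mid -63.3 rms 0.9
left angle 5.07 at0 27.5 mid 25.0 rms 0.9
right angle 4.85 at0 -28.2 mid -30.6 rms 0.7
```

View pics/t6.png

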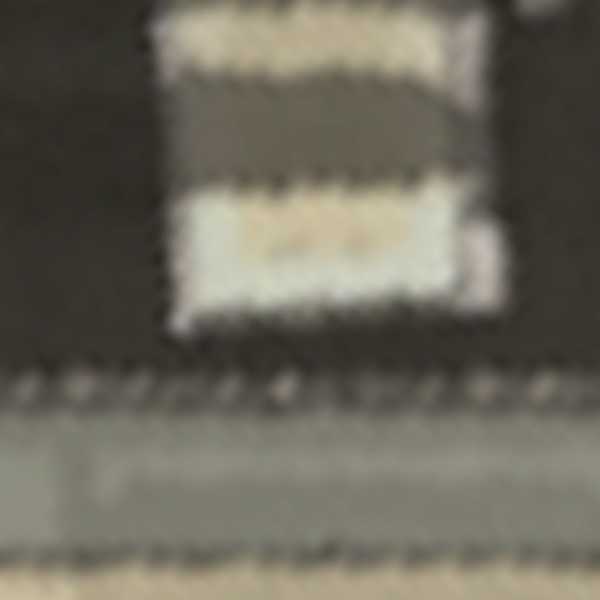

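The plate did not move (corner (180,325) in both views); the panel front is at -63.3, about 5.5 mm to go.

```bash
python3 -m creep '[{"x":0.02,"y":0.0159,"z":0,"spin":0},{"x":0.05,"y":0.04,"z":0,"spin":0},{"x":0.08,"y":0.064,"z":0,"spin":0},{"x":0.094,"y":0.0752,"z":0,"spin":0},{"x":0.099,"y":0.0792,"z":0,"spin":0},{"x":0.102,"y":0.0816,"z":0,"spin":0},{"x":0.1045,"y":0.0836,"z":0,"spin":0},{"x":0.1045,"y":0.0836,"z":0,"spin":0}]'
python3 -m creep '[{"x":-0.008,"y":-0.006,"z":0,"spin":0},{"x":-0.04,"y":-0.032,"z":0,"spin":0},{"x":-0.084,"y":-0.067,"z":0.03,"spin":0},{"x":-0.105,"y":-0.084,"z":0.06,"spin":0},{"x":-0.105,"y":-0.084,"z":0.08,"spin":0}]'
python3 look.py .093 .084 t7
python3 - <<'E'
from h import *
c=dict(np.load("t7.npz")); W=pts(c); Z=W[...,2]; H=W[(Z>.318)&(abs(topress(W)[...,1])<.045)&(abs(topress(W)[...,0]+.035)<.03)]
print("handle top z",np.percentile(H[:,2],[50,95]),"press",topress(H).mean(0)); s=r.read_state(); print(s["ee_pos"],s["joint_positions"].round(2))
E
```

```text
time: 26.2
ee_pos: [0.507, 0.1505, 0.1087]
eef_rot: [0.944, 0.33, 0.0, 0.0]
ft_force: [0.5, 0.4, -0.4]
width: 0.0868
time: 26.82
ee_pos: [0.4005, 0.0646, 0.1894]
eef_rot: [0.945, 0.328, -0.0, 0.002]
ft_force: [0.6, -0.1, -0.0]
width: 0.0871
0.0924639737503568 349
front angle -5.62 at0 -59.2 mid -58.9 rms 1.1
left angle 3.88 at0 26.3 mid 24.5 rms 0.7
right angle 7.20 at0 -28.3 mid -31.7 rms 1.3
handle top z [0.33305039 0.33745501] press [-0.03368406  0.00013987]
[0.40218849 0.06553106 0.19153334] [ 0.77 -0.11 -0.97  2.03 -0.09  1.17  0.51]
```

View pics/t7.png

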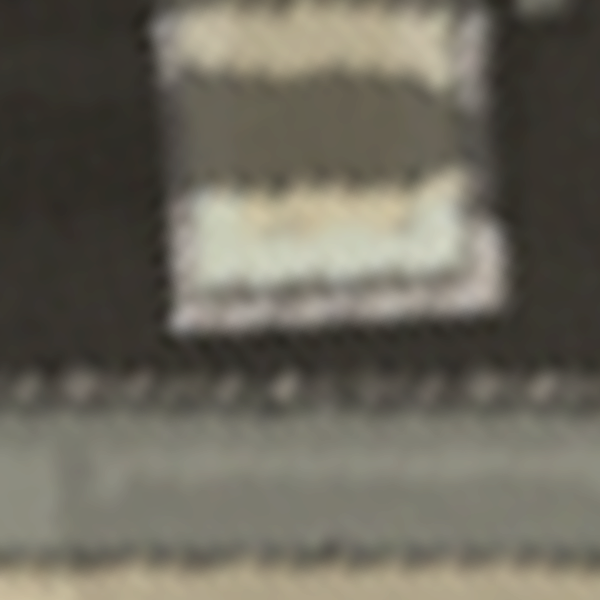

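Panel front at -58.9 against -58 for the low panel in the same measure, and the plate margin shows all round. Now close the press: grip the handle bar lightly with the jaws straddling it and follow the arc.

```bash
python3 -m creep '[{"x":0,"y":0,"z":0.04,"spin":-4},{"x":0,"y":0,"z":0.1,"spin":-4},{"x":0,"y":0,"z":0.16,"spin":-4},{"x":0.02,"y":0.017,"z":0.21,"spin":-4},{"x":0.05,"y":0.042,"z":0.235,"spin":-4},{"x":0.09,"y":0.075,"z":0.235,"spin":-4},{"x":0.13,"y":0.108,"z":0.235,"spin":-4},{"x":0.155,"y":0.129,"z":0.235,"spin":-4},{"x":0.16,"y":0.133,"z":0.235,"spin":-4},{"x":0.16,"y":0.133,"z":0.235,"spin":-4},{"x":0.16,"y":0.133,"z":0.235,"spin":-4}]' 0.065 12
python3 - <<'E'
from h import *
s=r.read_state(); print(s["ee_pos"],topress(s["ee_pos"]),s["joint_positions"].round(2))
def h(a): return np.array([.13-(.28*np.cos(a)-.035*np.sin(a)),.093+.28*np.sin(a)+.035*np.cos(a)])
a0=.82; print(h(a0))
for a in np.linspace(.78,-.02,21): d=h(a)-h(a0); print(round(a,2),"x %.4f y %.4f z %.4f"%(*(RP@[d[0],0]),d[1]))
E
```

```text
time: 28.25
ee_pos: [0.5615, 0.199, 0.4242]
eef_rot: [0.955, 0.296, 0.001, 0.001]
ft_force: [0.7, 0.2, 0.5]
width: 0.0649
[0.56151292 0.19901526 0.42420786] [-0.03450303  0.00079841] [ 0.34  0.43 -1.13  1.17  0.4   1.76 -0.07]
[-0.03543183  0.32159857]
0.78 x -0.0074 y -0.0051 z -0.0068
0.74 x -0.0146 y -0.0100 z -0.0140
0.7 x -0.0216 y -0.0148 z -0.0214
0.66 x -0.0283 y -0.0194 z -0.0293
0.62 x -0.0347 y -0.0239 z -0.0374
0.58 x -0.0409 y -0.0281 z -0.0459
0.54 x -0.0468 y -0.0321 z -0.0546
0.5 x -0.0523 y -0.0360 z -0.0636
0.46 x -0.0576 y -0.0396 z -0.0729
0.42 x -0.0626 y -0.0430 z -0.0825
0.38 x -0.0673 y -0.0462 z -0.0922
0.34 x -0.0716 y -0.0492 z -0.1022
0.3 x -0.0756 y -0.0520 z -0.1124
0.26 x -0.0792 y -0.0545 z -0.1228
0.22 x -0.0826 y -0.0567 z -0.1333
0.18 x -0.0855 y -0.0588 z -0.1440
0.14 x -0.0881 y -0.0606 z -0.1549
0.1 x -0.0904 y -0.0621 z -0.1658
0.06 x -0.0923 y -0.0634 z -0.1769
0.02 x -0.0938 y -0.0645 z -0.1880
-0.02 x -0.0949 y -0.0653 z -0.1992
```

```bash
python3 -m creep '[{"x":0,"y":0,"z":-0.04,"spin":0},{"x":0,"y":0,"z":-0.075,"spin":0},{"x":0,"y":0,"z":-0.09,"spin":0},{"x":0,"y":0,"z":-0.097,"spin":0},{"x":0,"y":0,"z":-0.097,"spin":0}]'
python3 -m creep '[{"x":0,"y":0,"z":0,"spin":0},{"x":0,"y":0,"z":0,"spin":0},{"x":0,"y":0,"z":0,"spin":0},{"x":0,"y":0,"z":0,"spin":0}]' 0.01 15
```

```text
time: 28.88
ee_pos: [0.5621, 0.1997, 0.3274]
eef_rot: [0.955, 0.296, 0.0, 0.0]
ft_force: [0.6, -0.6, 0.6]
width: 0.0647
time: 29.38
ee_pos: [0.5621, 0.2, 0.3267]
eef_rot: [0.955, 0.297, 0.0, -0.0]
ft_force: [8.7, 4.5, -4.7]
width: 0.0331
```

```bash
python3 -m creep '[{"x":0.002,"y":0.0014,"z":0,"spin":0},{"x":0.003,"y":0.0021,"z":0,"spin":0},{"x":0.003,"y":0.0021,"z":0,"spin":0},{"x":0.003,"y":0.0021,"z":0,"spin":0}]'
```

```text
time: 29.88
ee_pos: [0.5643, 0.2015, 0.3263]
eef_rot: [0.955, 0.297, -0.001, 0.0]
ft_force: [-4.0, -2.0, 0.2]
width: 0.0254
```

Gripped (25 mm). Follow the arc at about 0.3 rad/s.

```bash
python3 -m creep '[{"x":-0.0037,"y":-0.0026,"z":-0.0033,"spin":0},{"x":-0.0111,"y":-0.0077,"z":-0.0101,"spin":0},{"x":-0.0183,"y":-0.0126,"z":-0.0173,"spin":0},{"x":-0.0253,"y":-0.0174,"z":-0.0247,"spin":0},{"x":-0.032,"y":-0.022,"z":-0.0326,"spin":0},{"x":-0.0384,"y":-0.0265,"z":-0.0407,"spin":0},{"x":-0.0446,"y":-0.0307,"z":-0.0492,"spin":0},{"x":-0.0505,"y":-0.0347,"z":-0.0579,"spin":0},{"x":-0.056,"y":-0.0386,"z":-0.0669,"spin":0},{"x":-0.0613,"y":-0.0422,"z":-0.0762,"spin":0}]'
```

```text
time: 31.12
ee_pos: [0.5032, 0.1596, 0.2497]
eef_rot: [0.955, 0.297, -0.0, -0.0]
ft_force: [2.2, 4.0, 0.7]
width: 0.0255
```

```bash
python3 -m creep '[{"x":-0.005,"y":-0.0034,"z":-0.0096,"spin":0},{"x":-0.0097,"y":-0.0066,"z":-0.0193,"spin":0},{"x":-0.014,"y":-0.0096,"z":-0.0293,"spin":0},{"x":-0.018,"y":-0.0124,"z":-0.0395,"spin":0},{"x":-0.0216,"y":-0.0149,"z":-0.0499,"spin":0},{"x":-0.025,"y":-0.0171,"z":-0.0604,"spin":0},{"x":-0.0279,"y":-0.0192,"z":-0.0711,"spin":0},{"x":-0.0305,"y":-0.021,"z":-0.082,"spin":0},{"x":-0.0328,"y":-0.0225,"z":-0.0929,"spin":0},{"x":-0.0347,"y":-0.0238,"z":-0.104,"spin":0},{"x":-0.0347,"y":-0.0238,"z":-0.104,"spin":0}]'
```

```text
time: 32.5
ee_pos: [0.4697, 0.1367, 0.1455]
eef_rot: [0.955, 0.297, 0.002, -0.001]
ft_force: [13.7, 11.0, -16.4]
width: 0.0256
```

```bash
python3 -m creep '[{"x":0.001,"y":0.0007,"z":0,"spin":0},{"x":0.001,"y":0.0007,"z":0,"spin":0}]'
python3 - <<'E'
from h import *
c=cam("top"); W=pts(c); p=topress(W); Z=W[...,2]
m=(p[...,0]>-.07)&(p[...,0]<.07)&(abs(p[...,1])<.06)&np.isfinite(Z)&(Z>.11)&(Z<.2)
m&=~((np.hypot(p[...,0],p[...,1])<.03))
A=np.c_[p[m],np.ones(m.sum())]; 
k=np.linalg.lstsq(A,Z[m],rcond=None)[0]
for _ in range(5):
    e=abs(Z[m]-A@k); g=e<.006; k=np.linalg.lstsq(A[g],Z[m][g],rcond=None)[0]
print("platen slope",k,g.sum(),m.sum()); s=r.read_state(); print(s["ft_force"],s["torque"],s["ee_pos"])
E
```

```text
time: 32.75
ee_pos: [0.4698, 0.1367, 0.1455]
eef_rot: [0.955, 0.297, 0.0, -0.001]
ft_force: [6.3, 6.8, -9.0]
width: 0.0252
platen slope [-0.01632817  0.00148093  0.13669406] 1014 1101
[ 6.5592809   7.53548354 -8.70820808] [ 1.58261967 -1.56204416  0.00324529] [0.46986159 0.13670003 0.14547057]
```

Platen slope is already about 0.016 rad. Press down a few mm more and look.

```bash
cat > plat.py <<'E'
from h import *
import sys
c=cam("top"); W=pts(c); p=topress(W); Z=W[...,2]
m=(p[...,0]>-.07)&(p[...,0]<.07)&(abs(p[...,1])<.06)&np.isfinite(Z)&(Z>.11)&(Z<.2)
m&=~((np.hypot(p[...,0],p[...,1])<.03)); A=np.c_[p[m],np.ones(m.sum())]
k=np.linalg.lstsq(A,Z[m],rcond=None)[0]
for _ in range(5):
    e=abs(Z[m]-A@k); g=e<.006; k=np.linalg.lstsq(A[g],Z[m][g],rcond=None)[0]
print("platen slope",k,g.sum(),m.sum()); s=r.read_state(); print(s["ft_force"],s["ee_pos"])
cv2.imwrite("pics/"+sys.argv[1]+".png",np.hstack([cv2.resize(c["pixels"][100:250,180:330],(400,400)),cv2.resize(cam("scene")["pixels"][180:380,260:460],(400,400))]))
E
python3 -m creep '[{"x":0,"y":0,"z":-0.002,"spin":0},{"x":0,"y":0,"z":-0.004,"spin":0},{"x":0,"y":0,"z":-0.004,"spin":0},{"x":0,"y":0,"z":-0.004,"spin":0}]'
python3 plat.py p1
```

```text
time: 33.3
ee_pos: [0.4695, 0.1364, 0.1418]
eef_rot: [0.955, 0.297, -0.0, -0.0]
ft_force: [1.5, 4.4, -5.5]
width: 0.0252
platen slope [-0.00516613  0.00281293  0.13507769] 999 1091
[ 1.15799762  5.42873316 -7.60489111] [0.46949025 0.13643826 0.1418272 ]
```

```bash
python3 -m creep '[{"x":0,"y":0,"z":-0.001,"spin":0},{"x":0,"y":0,"z":-0.002,"spin":0},{"x":0,"y":0,"z":-0.002,"spin":0},{"x":0,"y":0,"z":-0.002,"spin":0}]'
python3 -m creep '[{"x":0,"y":0,"z":0,"spin":0},{"x":0,"y":0,"z":0,"spin":0},{"x":0,"y":0,"z":0,"spin":0},{"x":0,"y":0,"z":0.02,"spin":0},{"x":0,"y":0,"z":0.06,"spin":0},{"x":-0.03,"y":-0.02,"z":0.11,"spin":0},{"x":-0.05,"y":-0.035,"z":0.15,"spin":0},{"x":-0.05,"y":-0.035,"z":0.15,"spin":0},{"x":-0.05,"y":-0.035,"z":0.15,"spin":0}]' 0.065
python3 plat.py p2
```

```text
time: 33.9
ee_pos: [0.4694, 0.1363, 0.1402]
eef_rot: [0.955, 0.297, -0.001, 0.0]
ft_force: [-4.1, 2.7, 1.9]
width: 0.0251
time: 35.02
ee_pos: [0.4205, 0.1017, 0.2919]
eef_rot: [0.955, 0.296, 0.001, 0.002]
ft_force: [0.6, -0.3, -0.4]
width: 0.0649
platen slope [0.00118246 0.00220701 0.13421238] 1335 1450
[ 0.19794712  0.45402696 -0.259557  ] [0.42025849 0.10183345 0.29091609]
```

View pics/p2.png

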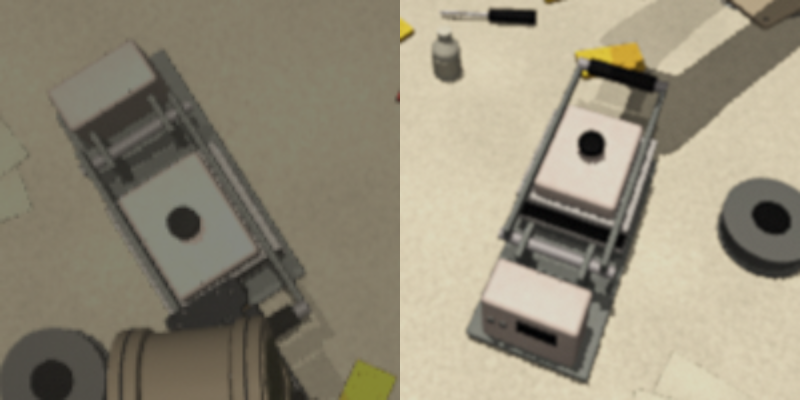

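The platen is level (slope 0.001 rad, top at about 134 mm against 135 nominal), the handle is released and the arm is clear. Handing in.

```bash
python3 -c "
from h import *
print(r.close_job())"
```

```text
the job is handed in; nothing more can be done
None
```

I laid the separator and the second panel in the press, closed it on the stack, let go and handed the job in at about 35 s. No verdict is reported.

**Method:** The tool only points down and the raised handle blocked the wrist, so neither part could be set fully in from above. I set each one down 40–50 mm towards the front, let go, and pushed it home with the back of a finger. I then gripped the handle lightly and followed its arc at about 0.3 rad/s.

**Last checks** (press frame):

| Part | Measured | Reference |
|---|---|---|
| Separator | front edge -63.5 mm, yaw about 3°, centre line within 1 mm of the first panel's | target front about -64 mm; first panel's yaw about 4° |
| Second panel | front edge -58.9 mm, yaw about 4° from left edge | first panel's front -58 mm by the same measure |
| Platen | slope 0.001 rad, top at about 134 mm | 135 mm when level on the stack |

**Doubts:**
- **First panel:** once covered it could not be seen, so I am assuming it did not slide during the pushes. The separator did not move while the second panel was pushed over it.
- **Second panel's right edge:** it gave a noisier yaw of 7°, against 3.9° on its left.
- **Handle force:** near the end of closing, the gripped handle pulled on the tool with up to about 24 N. That was gone after release.
- **Bystanders:** in the last pictures the bottle, spool and screwdriver look undisturbed. The jar was out of that view, and I did not measure any of the four again.

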